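# Air the damp box

## Task

The tall blue glazed plaque leaning on the damp box is in the way of its lid: without dropping it, stand it upright, bare-clay end down, fully down in the rack slot that has the yellow clips, and let go of it. Then lift the box's spring-shut lid by its bar until the lid lies level with the red marker arm, without swinging it wide open, and finish while still holding it there, since it falls shut when let go. Leave the marker arm, the other plaques in the rack and the things on the table where they are.

Things in the scene. Friction and masses are not known exactly. Their poses are not given: they have to be found in the camera images.
- plaque: Ceramic plaque to move, 170 tall, 90 wide, 10 thick, 0.25 to 0.5 kg, red-brown clay with a blue glaze band over its upper part and bare clay at the foot. Origin: centre of its bottom edge face; z runs up its height, x is through its thickness, y along its width. It starts with its foot on the table, leaning about 15 degrees from vertical towards the box, its back resting on the lid's bar; its top 50 mm or so stand clear above the bar.
- rack: Fixed light-wood rack, 162 long (its x) by 100 wide (its y) by 65 high. Origin: centre of its underside. Base 10 thick; five upright fins 18 thick rise 55 above it and leave four slots 18 wide, 55 deep, open at the top and at both ends, running along the rack's y. Slot centres at rack x = -54, -18, +18, +54. Two hold shorter plaques, two are empty, one of these has the yellow clips.
- slot_clip: Yellow strip on the floor of the slot to use, with an upright yellow clip, 18 wide and 60 high, at either end of that slot. Origin: centre of that slot's floor, 10 above the table; x across the slot (the plaque's thickness direction), y along the slot, z up. Seen only, takes up no room.
- plaque_a: White plaque already standing in another slot of the rack, 110 tall, 90 wide, 10 thick; origin at the centre of its foot; leave it.
- plaque_b: Green plaque already standing in another slot of the rack, 110 tall, 90 wide, 10 thick; origin at the centre of its foot; leave it.
- dampbox: Fixed blue box, 220 deep (x) by 260 wide (y) by 80 high, with a white lid; pots inside. Origin: centre of its underside; x points from its front, where the bar is, to the hinge at the back. The lid's hinge line runs along its y, at x = +105, z = 85.
- lid (a joint): Lid angle in rad: 0 shut, grows as the front edge is lifted; range 0 to 1.4. A spring and the lid's weight shut it: the bar needs about 4 N at the start and 7 to 8 N at 0.7 rad.
- lid_hinge (a point): Point on the hinge line, at mid width of the lid; its x, z axes turn with the lid (x from front to hinge, z up out of the lid).
- lid_bar (a point): Middle of the lid's dark round lifting bar, 12 in diameter, 134 long, along the box's y, on two arms at 62 either side of its middle. Shut, it is 110 above the table, 30 in front of the box's front face and 20 above the lid's top face; from the hinge line it lies 245 to the front and 25 up, in the lid's axes. Nothing is under it, so fingers can go down on either side.
- lid_edge (a point): Middle of the lid's yellow front edge, 225 from the hinge line; the lid is 232 by 272 by 10. Axes turn with the lid.
- marker (a joint): Angle of the red marker arm in rad, measured as the lid's angle is, between 0.45 and 0.75: the lid is level with it when joint lid equals this. The arm is a thin strip on a stiff joint and stays as set; leave it.
- marker_tip (a point): Front end of the red marker arm, a strip 6 by 4 and 235 long that rises from the hinge line along the left (+y) side of the box, standing above and beside the shut lid. This point lies 225 from the hinge line and 155 to the left (+y) of mid width. Axes turn with the arm.
- glaze_jar: Green glaze jar, 64 diameter, 100 high; origin under its centre; leave it.
- clay_cup: Clay cup, 76 diameter, 85 high; origin under its centre; leave it.
- brush: Brush lying on the table; leave it.
- bowl: White bowl, 110 diameter, 50 high; origin under its centre; leave it.
There are look-alikes about, which are no part of the job. Of the things that look like the brush, take the one that is farthest from the robot's base at the start. Of the things that look like the bowl, take the one that is farthest to the robot's right at the start.

How it is judged:
By the outcome, as a careful person would: the job done as asked, in the order asked, and still so for the second after the job is handed in, while the arm keeps its last pose, push and grip.
It also fails if it takes over 59 s, if anything falls off the work surface, if the arm or the gripper's body presses on something with over 40 N, if the wrist force passes 120 N, or if a joint passes its speed limit or range.

## Robot

A 7-joint arm with a two-finger parallel gripper is mounted at the origin on the work surface. World frame = base frame: x ahead of the robot, y to its left, z up, the work surface at z = 0. Lengths are in m, angles in rad, forces in N, time in s.
With the tool pointing down it reaches from about 0.425 to 0.95 m from the base axis. Payload 4.7 kg.
Tool frame: the origin (TCP) lies on the centre line of the jaws, within the pads' length; the fingertips stand 25 mm ahead of it and the grasp point (between the pads) lies 6 mm ahead of it; z points along the fingers, y is the line along which they close (so a half turn about z gives the same grasp; the last joint's range is limited). The gripper opens to 85 mm and grips with 20 to 120 N. Pads are 22 mm wide; open, the fingers measure 114 mm over their backs; the gripper's body (76 mm by 85 mm) begins 54 mm behind the grasp point. The pads swing forward as they close: fully open they stand 13 mm farther back than shut.
Start: joints at [-0.029, 0.469, -0.049, 1.532, 0.024, 1.141, -0.082], TCP at [0.675, 0, 0.256] pointing down, gripper open.
Joint ranges: [-2.59, 2.59], [-0.33, 1.99], [-1.39, 1.29], [0.1, 2.45], [-1.04, 4.18], [0.21, 1.99], [-2.66, 2.66]. Speed limits (rad/s): [2.57, 2.57, 3.14, 3.14, 3.14, 3.14, 3.14].

## Interface

Orientations are given as a 3x3 rotation matrix whose columns are the frame's x, y, z axes.
In Python, from station import arm, viewer gives the robot as it stands. The module is installed in compiled form; this text tells all that it offers.
- The arm moves only by the tool apply_moves, never from a script. Its argument "deltas" is a list of rows, each a list of 4 numbers: the shift along the tool's x, y, z in cm, then the turn about the tool's z in degrees. A call has 1 to 20 rows; each row shifts and turns the commanded pose from where the row before left it, along the tool's axes as they then stand; what a row does not reach is not made up. A row lasts 1/10 s, in which the tool goes at most 50 mm and 8.59 degrees, less where a joint would pass 70% of its speed; a pose out of reach is approached as far as the arm can. A call with a gripper value outside its range is refused whole. "claw" is the finger opening in cm, from 0 to 8.54, set as the call begins (left out, the last holds). The fingers move at their own pace and stop on an object; the grip force is fixed at half the most. Time passes only in rows, so rows that do not move let the fingers close. It gives the time, the measured TCP pose, the force, the opening and the grip force at its end, in the units of the state.
- arm.state(): the state, without advancing time (a new reading comes with each control period).
- viewer.snapshot(name): name is "scene" or "side" or "wrist"; returns the picture (420x560x3 uint8, red, green, blue); there is no depth.
- viewer.camera_model(name): a dict with "intrinsics" (3x3 intrinsics, pixels), "T" (4x4, takes a point from camera to world coordinates). Camera axes: x right, y down, z forward; pixel columns grow to the right and rows downward; lengths in m; the calibration is good to about 2 mm. A picture is of the moment at which its call begins: read the wrist's pose just before it. camera_model takes no time and is no camera call; for the wrist camera it gives the pose at the moment of the call.
- arm.finish_job(): hands the job in; it is judged then, once.
The state is a dict: "clock": time; "joint_pos": joint angles; "qvel": joint speeds; "joint_efforts": joint torques, N m; "ee_pos": TCP position; "eef_rot": TCP orientation; "force": force on the tool from outside, world axes, zero at the start; "torque": the same for the moment, N m; "gripper_width": opening from 0.0 (shut) to 1.0 (fully open); "grip_force": force on a finger pad.
Only numpy, scipy, OpenCV 4.12 (cv2) and the standard library are available. Lean on these libraries where they do the work, as an engineer would, in place of code of your own. Each camera call takes 0.05 s, during which the arm holds its last target. There are 200 camera calls.

## Working session

There is one attempt and no reset: what is moved stays moved. The work goes in short steps, Python scripts to look and compute and a tool call to move; the robot and the scene stay as the last step left them, time stands still between calls to the robot, and variables do not carry over. Pictures are saved under pics/ and viewed, at most 10 in all, crops included, and the job is handed in when it is done.

Besides the shell and the picture viewer there is one more tool, called after ">>>" by a JSON object that holds its "name" and its "arguments", one argument or row to a line. apply_moves: Moves the arm, as the interface text tells. Its arguments: {"type":"object","properties":{"deltas":{"type":"array"},"claw":{"type":"number"}},"required":["deltas"]}

```bash
mkdir -p pics; python3 - <<'E'
from station import arm, viewer
import cv2, numpy as np
np.set_printoptions(precision=4,suppress=True)
for n in ("scene","side"):
    im=viewer.snapshot(n); cv2.imwrite(f"pics/{n}0.png",im[:,:,::-1])
    m=viewer.camera_model(n); print(n,m["intrinsics"].tolist(),m["T"].round(4).tolist())
w=viewer.snapshot("wrist"); cv2.imwrite("pics/wrist0.png",w[:,:,::-1])
m=viewer.camera_model("wrist"); print(m["T"].round(4).tolist())
s=arm.state(); print(s["eef_rot"],s["ee_pos"],s["clock"])
E
```

```text
scene [[396.54714804650047, 0.0, 280.5710429635773], [0.0, 396.54714804650047, 209.91246530100014], [0.0, 0.0, 1.0]] [[0.4779, 0.5924, -0.6486, 1.378], [0.8783, -0.3111, 0.363, -0.3971], [0.0132, -0.7431, -0.669, 0.9846], [0.0, 0.0, 0.0, 1.0]]
side [[543.6044602294381, 0.0, 270.91166517063283], [0.0, 543.6044602294381, 203.66717858659342], [0.0, 0.0, 1.0]] [[-0.9767, -0.1659, 0.1363, 0.2921], [-0.2146, 0.7382, -0.6395, 1.1377], [0.0055, -0.6539, -0.7566, 1.3769], [0.0, 0.0, 0.0, 1.0]]
[[1.0, 0.0001, -0.0006, 0.6754], [-0.0001, -0.9598, -0.2806, 0.0714], [-0.0006, 0.2806, -0.9598, 0.374], [0.0, 0.0, 0.0, 1.0]]
[[ 0.      1.     -0.0014]
 [ 1.     -0.     -0.0001]
 [-0.0001 -0.0014 -1.    ]] [ 0.6746 -0.      0.2555] 0.15
```

View pics/scene0.png

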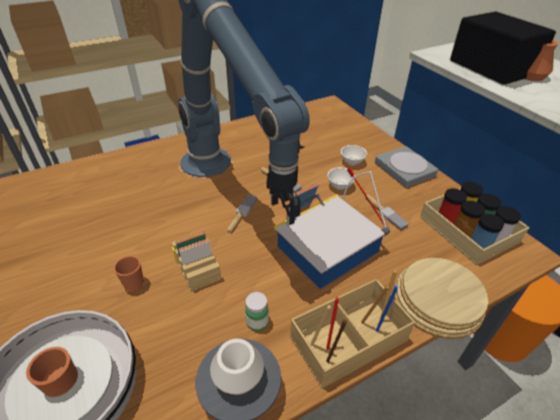

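View pics/side0.png

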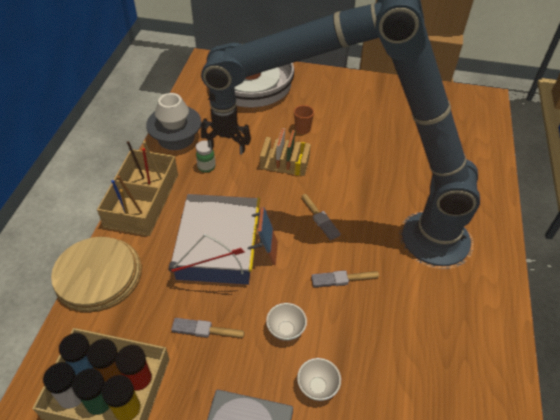

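The scene view shows the box at (330,238) with the blue plaque behind it at (305,197), and the rack at (197,260). In the side view the box is at (218,238), the plaque at (265,232), the rack at (285,155) with a yellow clip near (300,165), and the red arm at (210,260). Next: close crops and coordinates.

```bash
cat > h.py <<'E'
import numpy as np, cv2
from station import arm, viewer
np.set_printoptions(precision=4,suppress=True)
def ray(m,p):
    T=m["T"]; d=T[:3,:3]@np.linalg.solve(m["intrinsics"],[p[0],p[1],1.]); return T[:3,3],d/np.linalg.norm(d)
def plane(m,p,z):
    o,d=ray(m,p); return o+d*(z-o[2])/d[2]
def tri(ms,ps):
    A=np.zeros((3,3));b=np.zeros(3);R=[]
    for m,p in zip(ms,ps):
        o,d=ray(m,p);P=np.eye(3)-np.outer(d,d);A+=P;b+=P@o;R.append((o,d,P))
    x=np.linalg.solve(A,b); return x,[float(np.linalg.norm(P@(x-o))) for o,d,P in R]
def proj(m,X):
    T=m["T"]; c=T[:3,:3].T@(np.asarray(X)-T[:3,3]); q=m["intrinsics"]@c; return q[:2]/q[2]
E
python3 - <<'E'
from h import *
a=cv2.imread("pics/side0.png");b=cv2.imread("pics/scene0.png")
def crop(i,x,y,w,h,f): return cv2.resize(i[y:y+h,x:x+w],None,fx=f,fy=f,interpolation=cv2.INTER_CUBIC)
c1=crop(a,165,180,133,100,3);c2=crop(b,255,165,133,100,3)
c3=crop(a,250,125,80,60,5);c3=crop(a,240,110,133,100,3); c4=crop(b,140,215,133,100,3)
cv2.imwrite("pics/crops.png",np.vstack([np.hstack([c1,c2]),np.hstack([c3,c4])]))
s=viewer.camera_model("side");c=viewer.camera_model("scene")
for n,m,p in [("rack",s,(285,155)),("box",s,(218,240)),("rack",c,(197,260)),("box",c,(330,245)),("bowl1",s,(287,325)),("bowl2",s,(320,383))]: print(n,plane(m,p,0.05))
E
```

```text
rack [ 0.5313 -0.2145  0.05  ]
box [0.657  0.1943 0.05  ]
rack [ 0.5548 -0.228   0.05  ]
box [0.694  0.1701 0.05  ]
bowl1 [0.3955 0.4302 0.05  ]
bowl2 [0.283  0.5705 0.05  ]
```

View pics/crops.png

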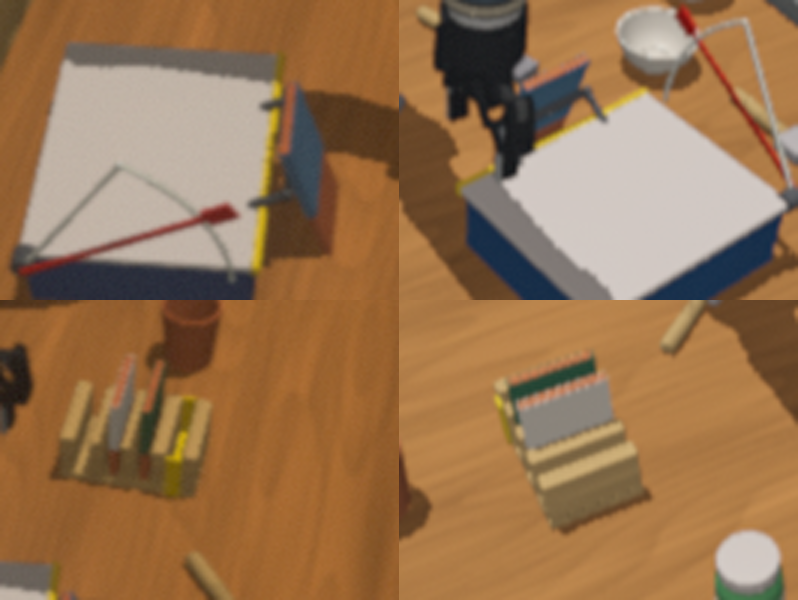

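View pics/wrist0.png

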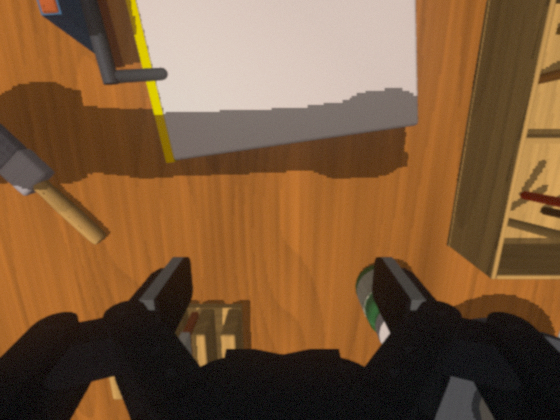

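Candidates:
- **Tall blue plaque:** only one, leaning on the bar at (305,197) in scene and (265,232) in side. The blue box front at (330,260) and blue brush at (388,310) are not it.
- **Clip slot:** the yellow one, side (300,165) and scene (141,~355 in the crop). The lid's yellow edge at (255,235) and the yellow jar are not it.

The crops confirm both: the clip slot is the end slot nearest the robot, beside the green plaque. The wrist view shows the bar's near arm at (110,60) and the lid's yellow edge from (133,0) to (173,160). I'll move the wrist above the plaque.

>>> {"name": "apply_moves", "arguments": {
  "deltas": [
    [2.6,-2.4,-1.2,0],
    [2.6,-2.4,-1.2,0],
    [2.6,-2.4,-1.2,0],
    [2.6,-2.4,-1.2,0],
    [2.6,-2.4,-1.2,0],
    [0,0,0,0],
    [0,0,0,0]
  ]
}}

```text
clock: 0.85
ee_pos: [0.5547, 0.1305, 0.3166]
eef_rot: [[-0.002, 1.0, 0.001], [1.0, 0.002, -0.0], [-0.0, 0.001, -1.0]]
force: [-0.1, 0.3, -0.3]
gripper_width: 0.999
grip_force: 0.0
```

```bash
cat >> h.py <<'E'
import pickle
def shot(name):
    m=viewer.camera_model("wrist"); im=viewer.snapshot("wrist")[:,:,::-1].copy()
    cv2.imwrite(f"pics/{name}.png",im); pickle.dump(m,open(f"pics/{name}.pkl","wb")); return m,im
E
python3 - <<'E'
from h import *
shot("w1"); s=arm.state(); print(s["clock"],s["ee_pos"],s["eef_rot"])
E
```

```text
0.9 [0.5552 0.1293 0.3161] [[ 0.0006  1.      0.    ]
 [ 1.     -0.0006 -0.0008]
 [-0.0008  0.     -1.    ]]
```

View pics/w1.png

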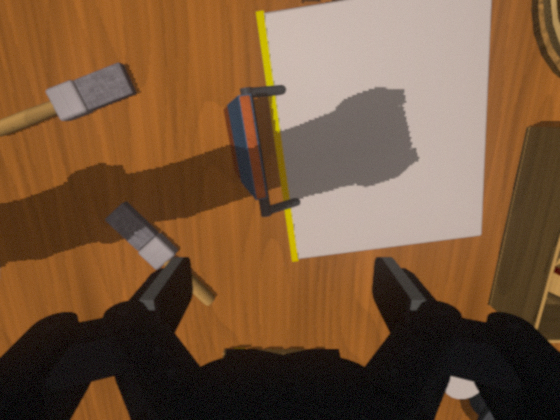

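The wrist view is clear: plaque top edge (orange) from (246,95) to (260,197), bar arms at (245,92) and (265,208), and yellow lid edge from (261,12) to (295,260). A second view from the side will give heights.

>>> {"name": "apply_moves", "arguments": {
  "deltas": [
    [0,-4,0,0],
    [0,-4,0,0],
    [0,0,0,0],
    [0,0,0,0]
  ]
}}

```text
clock: 1.3
ee_pos: [0.4755, 0.1288, 0.3161]
eef_rot: [[0.002, 1.0, 0.0], [1.0, -0.002, -0.0], [-0.0, 0.0, -1.0]]
force: [0.6, -1.2, 0.2]
gripper_width: 1.002
grip_force: 0.0
```

```bash
python3 - <<'E'
from h import *
shot("w2")
for n in("w1","w2"):
    im=cv2.imread(f"pics/{n}.png"); hsv=cv2.cvtColor(im,cv2.COLOR_BGR2HSV)
    im2=im[60:260]
    Y=cv2.inRange(hsv,(22,180,140),(35,255,255))
    ys,xs=np.nonzero(Y); print(n,"yellow",[(int(xs[k]),int(ys[k])) for k in (ys.argmin(),ys.argmax())],len(xs))
    O=cv2.inRange(hsv,(3,120,110),(12,255,255)); B=cv2.inRange(hsv,(95,80,30),(120,255,255))
    for nm,M in(("orange",O),("blue",B)):
        k,l,st,c=cv2.connectedComponentsWithStats(M)
        for i in range(1,k):
            if st[i,4]>150:
                pts=np.argwhere(l==i)[:,::-1].astype(np.float32); r=cv2.minAreaRect(pts); print(n,nm,st[i],cv2.boxPoints(r).round(1).tolist())
print(viewer.camera_model("wrist")["intrinsics"].tolist(),arm.state()["ee_pos"])
a=cv2.imread("pics/w1.png")[70:230,200:330];b=cv2.imread("pics/w2.png")[70:230,300:480]
f=lambda i:cv2.resize(i,None,fx=2.5,fy=2.5,interpolation=cv2.INTER_CUBIC)
cv2.imwrite("pics/c12.png",np.hstack([f(a),f(b)]))
E
```

```text
w1 yellow [(261, 10), (292, 261)] 1050
w1 orange [240  96  17  53 507] [[239.1999969482422, 96.30000305175781], [248.8000030517578, 94.69999694824219], [257.5, 147.1999969482422], [248.0, 148.8000030517578]]
w2 yellow [(338, 8), (357, 259)] 1002
w2 orange [283 102  16  26 256] [[283.0, 102.0], [298.0, 102.0], [298.0, 127.0], [283.0, 127.0]]
w2 blue [299  99  36  26 506] [[297.3999938964844, 102.30000305175781], [332.6000061035156, 96.4000015258789], [336.29998779296875, 118.80000305175781], [301.1000061035156, 124.5999984741211]]
[[306.15411571519275, 0.0, 282.0424586873236], [0.0, 306.15411571519275, 206.25783231822803], [0.0, 0.0, 1.0]] [0.4762 0.1289 0.3162]
```

View pics/c12.png

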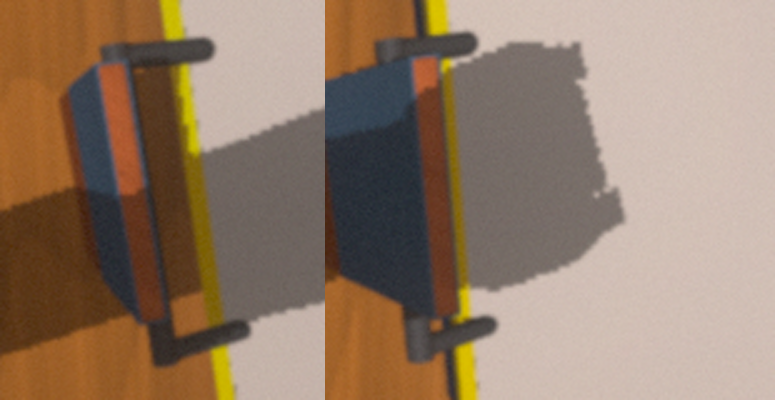

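Crop corners read off (scale 2.5): plaque top strip, bar ends and lid edge are all visible in both views. I'll triangulate them.

```bash
python3 - <<'E'
from h import *
m=[pickle.load(open(f"pics/w{i}.pkl","rb")) for i in(1,2)]
P={"FT":((239.6,95.2),(335.2,92.8)),"FB":((256.4,198),(343.2,195.6)),"BT":((250.4,94.8),(345.2,92)),"BB":((265.2,197.2),(353.6,195.2)),
"barT":((244.8,89.2),(326,89.2)),"barB":((266,212),(337.2,210)),"lidT":((263,11),(340,9)),"lidB":((295,260),(359,258))}
for k,v in P.items(): x,r=tri(m,v); print(k,x,np.round(r,4))
for n,v in P.items():
    if "bar" in n: print(n,[plane(a,p,.11) for a,p in zip(m,v)])
    if "lid" in n: print(n,[plane(a,p,.09) for a,p in zip(m,v)])
    if n in("FT","FB","BT","BB"): print(n,[plane(a,p,.165) for a,p in zip(m,v)])
E
```

```text
FT [0.5204 0.2189 0.1659] [0. 0.]
FB [0.5322 0.1306 0.1638] [0.0003 0.0003]
BT [0.5291 0.2195 0.1634] [0.0002 0.0002]
BB [0.5405 0.1323 0.1684] [0. 0.]
barT [0.5194 0.2266 0.117 ] [0.0009 0.0009]
barB [0.5379 0.0998 0.1082] [0.0003 0.0003]
lidT [0.5361 0.3057 0.0778] [0.0001 0.0001]
lidB [0.5722 0.0305 0.0869] [0.0004 0.0004]
FT [array([0.5203, 0.219 , 0.165 ]), array([0.5206, 0.219 , 0.165 ])]
FB [array([0.5323, 0.1307, 0.165 ]), array([0.5319, 0.1312, 0.165 ])]
BT [array([0.5293, 0.2193, 0.165 ]), array([0.5288, 0.2196, 0.165 ])]
BB [array([0.5403, 0.1314, 0.165 ]), array([0.5414, 0.1315, 0.165 ])]
barT [array([0.5186, 0.2281, 0.11  ]), array([0.5203, 0.2262, 0.11  ])]
barB [array([0.538 , 0.1001, 0.11  ]), array([0.5375, 0.1006, 0.11  ])]
lidT [array([0.5367, 0.3023, 0.09  ]), array([0.534, 0.302, 0.09 ])]
lidB [array([0.572 , 0.0316, 0.09  ]), array([0.5712, 0.0325, 0.09  ])]
```

Triangulation gives:
- **Plaque:** top centre (0.531, 0.175, 0.165), yaw about 7.7°.
- **Bar:** centre about (0.531, 0.164, 0.11).

Plan: put the fingers either side of the top above the bar, push the top back until the plaque is upright, then grip.

>>> {"name": "apply_moves", "arguments": {
  "claw": 5.0,
  "deltas": [
    [2.3,2.5,0,0],
    [2.3,2.4,0,-7.7],
    [0,0,3,0],
    [0,0,3,0],
    [0,0,3,0],
    [0,0,0,0],
    [0,0,0,0]
  ]
}}

```text
clock: 2.05
ee_pos: [0.5253, 0.1757, 0.2262]
eef_rot: [[-0.133, 0.991, -0.0], [0.991, 0.133, -0.0], [-0.0, -0.0, -1.0]]
force: [-0.2, -0.2, -0.2]
gripper_width: 0.587
grip_force: 0.0
```

```bash
python3 - <<'E'
from h import *
shot("w3"); s=arm.state(); print(s["ee_pos"],s["eef_rot"],s["gripper_width"])
im=cv2.imread("pics/w3.png"); cv2.imwrite("pics/w3c.png",im)
E
```

```text
[0.5256 0.1761 0.2273] [[-0.1329  0.9911  0.0019]
 [ 0.9911  0.1329  0.0008]
 [ 0.0005  0.002  -1.    ]] 0.5875289812167254
```

View pics/w3.png

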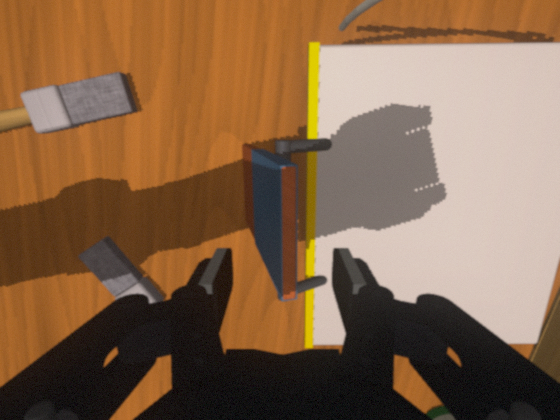

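The plaque's top edge (x≈290) lies between the fingers (232 to 335), and all is aligned. Descend.

>>> {"name": "apply_moves", "arguments": {
  "claw": 5.0,
  "deltas": [
    [0,0,2.5,0],
    [0,0,2.5,0],
    [0,0,2.0,0],
    [0,0,0,0]
  ]
}}

```text
clock: 2.5
ee_pos: [0.5239, 0.1757, 0.1557]
eef_rot: [[-0.134, 0.991, -0.002], [0.991, 0.134, -0.001], [-0.001, -0.002, -1.0]]
force: [-0.6, -0.1, 0.9]
gripper_width: 0.583
grip_force: 0.0
```

>>> {"name": "apply_moves", "arguments": {
  "claw": 2.7,
  "deltas": [
    [0,0,0,0],
    [0,0,0,0],
    [0,0,0,0],
    [0,0,0,0],
    [0,0,0,0]
  ]
}}

```text
clock: 3.0
ee_pos: [0.5243, 0.1761, 0.1569]
eef_rot: [[-0.134, 0.991, 0.001], [0.991, 0.134, 0.0], [0.0, 0.001, -1.0]]
force: [0.4, 0.7, 0.3]
gripper_width: 0.317
grip_force: 0.0
```

>>> {"name": "apply_moves", "arguments": {
  "deltas": [
    [0,-0.4,0,0],
    [0,-0.4,0,0],
    [0,-0.4,0,0],
    [0,-0.4,0,0],
    [0,-0.4,0,0],
    [0,-0.4,0,0],
    [0,-0.4,0,0],
    [0,-0.4,0,0],
    [0,-0.4,0,0],
    [0,-0.4,0,0],
    [0,0,0,0],
    [0,0,0,0]
  ]
}}

```text
clock: 4.2
ee_pos: [0.4844, 0.1707, 0.1564]
eef_rot: [[-0.134, 0.991, 0.0], [0.991, 0.134, 0.0], [0.0, 0.0, -1.0]]
force: [0.1, -1.1, -0.4]
gripper_width: 0.317
grip_force: 0.0
```

```bash
python3 - <<'E'
from h import *
_,w=shot("w4"); b=viewer.snapshot("side")[150:300,180:350,::-1]; c=viewer.snapshot("scene")[120:270,220:390,::-1]
f=lambda i:cv2.resize(i,(397,300),interpolation=cv2.INTER_CUBIC)
cv2.imwrite("pics/c4.png",np.vstack([np.hstack([f(b),f(c)]),np.hstack([cv2.resize(w,(397,300))]*1+[np.zeros((300,397,3),np.uint8)])]))
E
```

```text
(no output)
```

View pics/c4.png

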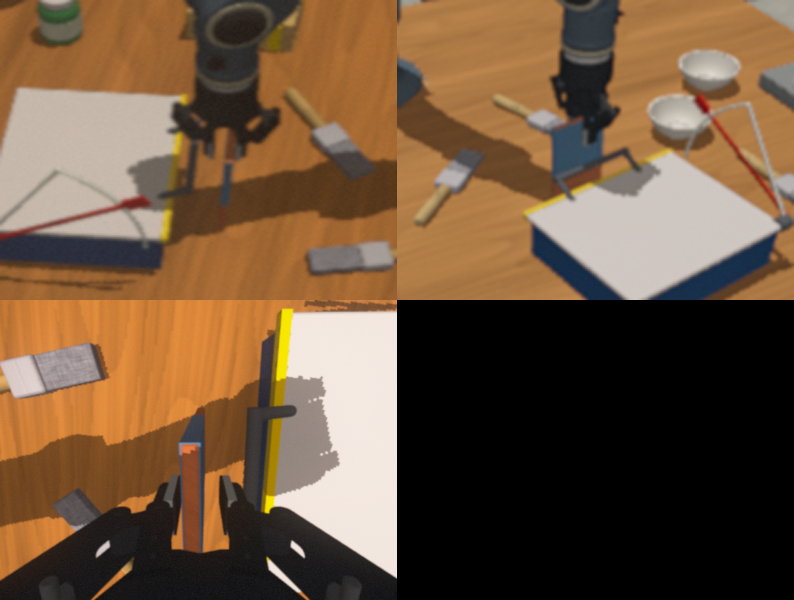

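The plaque is between the pads, past upright and resting on the robot-side finger (wrist crop at (190,500)). Close and grip.

>>> {"name": "apply_moves", "arguments": {
  "claw": 0,
  "deltas": [
    [0,0,0,0],
    [0,0,0,0],
    [0,0,0,0],
    [0,0,0,0],
    [0,0,0,0],
    [0,0,0,0]
  ]
}}

```text
clock: 4.95
ee_pos: [0.4847, 0.1708, 0.1565]
eef_rot: [[-0.134, 0.991, 0.001], [0.991, 0.134, 0.0], [0.0, 0.001, -1.0]]
force: [-0.3, -0.6, 0.8]
gripper_width: 0.108
grip_force: 58.9
```

>>> {"name": "apply_moves", "arguments": {
  "deltas": [
    [0,0,-1,0],
    [0,0,-2,0],
    [0,0,-4,0],
    [0,0,-4,0],
    [0,0,-4,0],
    [-2,-0.5,0,0],
    [-4,-1.1,0,0],
    [-4,-1.2,0,0],
    [-4,-1.2,0,0],
    [-4,-1.2,0,0],
    [-4,-1.2,0,0],
    [-4,-1.2,0,0],
    [-3.5,-0.8,0,0],
    [-1.7,-0.4,0,0],
    [0,0,0,0],
    [0,0,0,0],
    [0,0,0,0]
  ]
}}

```text
clock: 6.65
ee_pos: [0.4388, -0.1488, 0.306]
eef_rot: [[-0.136, 0.991, -0.001], [0.991, 0.136, 0.001], [0.001, -0.001, -1.0]]
force: [-0.1, 0.3, -5.2]
gripper_width: 0.106
grip_force: 59.1
```

```bash
python3 - <<'E'
from h import *
_,w=shot("w5"); s=arm.state(); print(s["ee_pos"],s["gripper_width"],s["force"])
b=viewer.snapshot("side"); cv2.imwrite("pics/side5.png",b[:,:,::-1]); b=b[90:240,220:390,::-1]
c=viewer.snapshot("scene"); cv2.imwrite("pics/scene5.png",c[:,:,::-1])
f=lambda i,z:cv2.resize(i,z,interpolation=cv2.INTER_CUBIC)
o=np.zeros((600,800,3),np.uint8); o[:420,:560]=w; o[:211,560:]=f(b,(240,211)); o[220:431,560:]=f(c[180:330,130:300,::-1],(240,211))
cv2.imwrite("pics/c5.png",o)
E
```

```text
[ 0.4389 -0.1488  0.3061] 0.10653781933939338 [ 0.5079  1.3215 -4.5479]
```

View pics/c5.png

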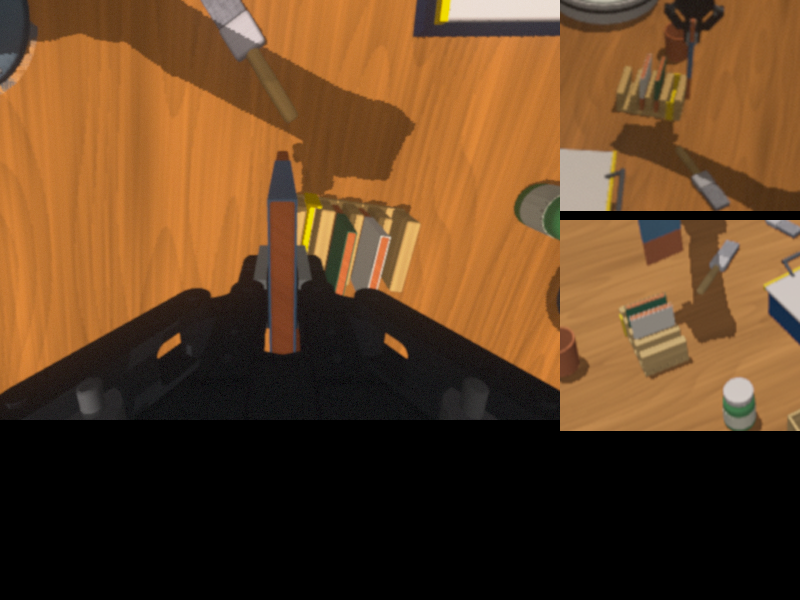

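The plaque hangs vertical with its foot at (283,155). The slot with the yellow clip is at about (310,215), partly hidden. Two more wrist views, either side of the slot.

>>> {"name": "apply_moves", "arguments": {
  "deltas": [
    [-3,-0.7,0,0],
    [-3,-0.7,0,0],
    [-2.8,-0.7,0,0],
    [0,0,0,0],
    [0,0,0,0],
    [0,0,0,0]
  ]
}}

```text
clock: 7.4
ee_pos: [0.4303, -0.2389, 0.3061]
eef_rot: [[-0.136, 0.991, -0.0], [0.991, 0.136, 0.001], [0.001, -0.0, -1.0]]
force: [-0.9, -0.4, -3.3]
gripper_width: 0.11
grip_force: 59.1
```

```bash
python3 -c "
from h import *
shot('w6')"
```

>>> {"name": "apply_moves", "arguments": {
  "deltas": [
    [0,3,0,0],
    [0,4,0,0],
    [0,4,0,0],
    [0,3,0,0],
    [0,0,0,0],
    [0,0,0,0],
    [0,0,0,0]
  ]
}}

```text
clock: 8.15
ee_pos: [0.5679, -0.2214, 0.3061]
eef_rot: [[-0.134, 0.991, -0.001], [0.991, 0.134, 0.0], [0.0, -0.001, -1.0]]
force: [-0.3, -0.5, -4.0]
gripper_width: 0.11
grip_force: 59.8
```

```bash
python3 - <<'E'
from h import *
_,w=shot("w7"); s=arm.state(); print(s["ee_pos"],s["clock"])
a=cv2.imread("pics/w6.png")[90:270,270:460]; b=w[90:270,100:290]
f=lambda i:cv2.resize(i,None,fx=2.1,fy=2.1,interpolation=cv2.INTER_CUBIC)
cv2.imwrite("pics/c67.png",np.hstack([f(a),f(b)]))
for n in("w6","w7"):
    im=cv2.imread(f"pics/{n}.png");hsv=cv2.cvtColor(im,cv2.COLOR_BGR2HSV)
    Y=cv2.inRange(hsv,(23,170,110),(35,255,255));k,l,st,c=cv2.connectedComponentsWithStats(Y)
    for i in range(1,k):
        if st[i,4]>25: print(n,st[i],c[i])
E
```

```text
[ 0.5677 -0.2217  0.3064] 8.2
w6 [312 130  30  90 625] [323.216  174.8384]
w7 [205 128  24  76 378] [215.7804 156.0661]
w7 [201 205  15  14  94] [208.6915 213.9043]
```

View pics/c67.png

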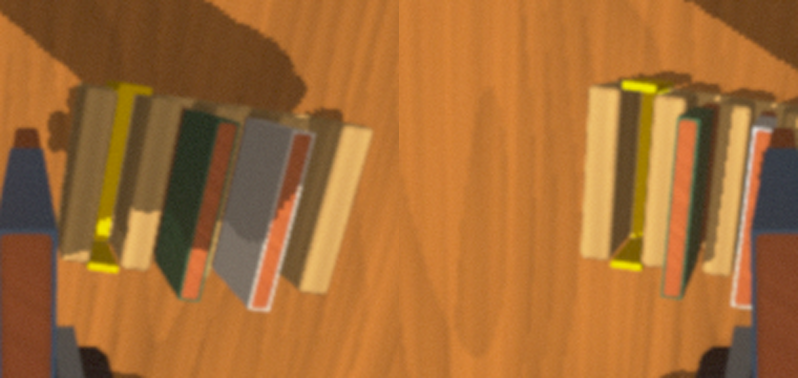

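The crops show the clip tops at w6 (319,217) and (334,131), w7 (208,216) and (215,131). The green plaque is in the next slot. Triangulating.

```bash
python3 - <<'E'
from h import *
m=[pickle.load(open(f"pics/w{i}.pkl","rb")) for i in(6,7)]
P={"near":((319.3,217.1),(208.3,216.2)),"far":((334.3,131),(215.2,131)),
}
R={}
for k,v in P.items():
    x,r=tri(m,v); print(k,x,np.round(r,4),[plane(a,p,.07) for a,p in zip(m,v)]); R[k]=np.mean([plane(a,p,.07) for a,p in zip(m,v)],0)
f=lambda x,y:((x-399)/2.1+100,y/2.1+90)
g=lambda x,y:(x/2.1+270,y/2.1+90)
for nm,p in [("f1R bot",f(610,257)),("f2L bot",f(643,264)),("f1R top",f(618,88)),("f2L top",f(655,97)),("f2R b",f(670,264)),("f1L b",f(582,257)),("f1L t",f(590,88)),("f2R t",f(685,97))]: print(nm,plane(m[1],p,.065))
for nm,p in [("f5L top",g(345,124)),("f5R top",g(371,127)),("f5L bot",g(301,290)),("f5R bot",g(326,293))]: print(nm,plane(m[0],p,.065))
c=(R["near"]+R["far"])/2; d=R["far"]-R["near"]; yaw=np.degrees(np.arctan2(-d[0],d[1])); print("slot",c,"yaw",yaw,np.linalg.norm(d))
E
```

```text
near [ 0.4839 -0.2807  0.0621] [0.0001 0.0001] [array([ 0.4825, -0.2782,  0.07  ]), array([ 0.4855, -0.2779,  0.07  ])]
far [ 0.484  -0.1761  0.0584] [0.0007 0.0007] [array([ 0.4819, -0.1753,  0.07  ]), array([ 0.4864, -0.176 ,  0.07  ])]
f1R bot [ 0.4746 -0.2761  0.065 ]
f2L bot [ 0.4941 -0.2778  0.065 ]
f1R top [ 0.4731 -0.179   0.065 ]
f2L top [ 0.4934 -0.1811  0.065 ]
f2R b [ 0.5098 -0.2756  0.065 ]
f1L b [ 0.4583 -0.2783  0.065 ]
f1L t [ 0.458 -0.181  0.065]
f2R t [ 0.5097 -0.1789  0.065 ]
f5L top [ 0.6015 -0.1796  0.065 ]
f5R top [ 0.6162 -0.1792  0.065 ]
f5L bot [ 0.6023 -0.278   0.065 ]
f5R bot [ 0.6176 -0.2779  0.065 ]
slot [ 0.4841 -0.2268  0.07  ] yaw -0.09545363171606848 0.102446641187073
```

Slot centre is about (0.484, -0.228) with yaw about 0.3°. Moving above it and aligning.

>>> {"name": "apply_moves", "arguments": {
  "deltas": [
    [0.1,-2,0,0],
    [0.3,-3.3,0,0],
    [0.3,-2.05,0,0],
    [0,-1,0,3.7],
    [0,0,0,3.7],
    [0,0,2,0],
    [0,0,0,0],
    [0,0,0,0],
    [0,0,0,0]
  ]
}}

```text
clock: 9.1
ee_pos: [0.4852, -0.2261, 0.2872]
eef_rot: [[-0.005, 1.0, 0.002], [1.0, 0.005, -0.0], [-0.0, 0.002, -1.0]]
force: [-1.2, 0.3, -4.2]
gripper_width: 0.11
grip_force: 59.9
```

```bash
python3 - <<'E'
from h import *
m,w=shot("w8"); s=arm.state(); print(s["clock"],s["ee_pos"],s["eef_rot"].round(4).tolist())
# visible plaque end-edge column vs row (dark blue/brown strip near col 283)
hsv=cv2.cvtColor(w,cv2.COLOR_BGR2HSV)
for r in range(130,225,8): print(r,[tuple(int(v) for v in hsv[r,c]) for c in range(262,306,4)])
E
```

```text
9.15 [ 0.4853 -0.2261  0.2872] [[-0.0051, 1.0, 0.0016], [1.0, 0.0051, -0.0005], [-0.0005, 0.0016, -1.0]]
130 [(15, 187, 196), (14, 188, 193), (14, 183, 192), (14, 178, 183), (14, 185, 132), (15, 184, 111), (15, 174, 114), (15, 185, 110), (14, 191, 120), (14, 189, 159), (15, 189, 109)]
138 [(16, 142, 108), (16, 151, 108), (21, 169, 122), (29, 255, 235), (28, 255, 237), (29, 255, 238), (28, 255, 233), (17, 148, 107), (18, 141, 103), (17, 148, 98), (18, 146, 126)]
146 [(18, 140, 230), (19, 135, 236), (18, 144, 191), (22, 232, 152), (23, 255, 159), (28, 255, 233), (26, 237, 188), (17, 144, 143), (18, 144, 131), (17, 140, 133), (17, 144, 129)]
154 [(19, 144, 229), (19, 141, 233), (17, 140, 193), (23, 238, 151), (13, 180, 98), (13, 206, 93), (11, 193, 91), (17, 148, 131), (17, 142, 129), (17, 138, 133), (17, 141, 125)]
162 [(18, 139, 227), (19, 141, 231), (17, 143, 187), (19, 105, 95), (105, 30, 68), (110, 45, 68), (107, 50, 71), (13, 43, 83), (18, 149, 125), (17, 145, 132), (18, 145, 127)]
170 [(18, 138, 229), (18, 144, 231), (17, 142, 189), (116, 28, 64), (111, 37, 69), (108, 49, 68), (1
[... 426 characters left out ...]
94 [(18, 141, 226), (17, 141, 220), (113, 31, 66), (110, 45, 68), (107, 35, 65), (112, 42, 67), (111, 27, 65), (105, 45, 68), (108, 48, 64), (18, 143, 127), (17, 153, 112)]
202 [(18, 142, 226), (17, 127, 185), (3, 58, 93), (11, 171, 115), (10, 169, 118), (10, 163, 117), (9, 161, 117), (9, 157, 114), (169, 42, 84), (16, 126, 123), (15, 140, 113)]
210 [(18, 141, 228), (17, 132, 199), (8, 134, 110), (10, 184, 126), (11, 183, 128), (10, 183, 127), (11, 181, 128), (10, 177, 124), (6, 87, 94), (16, 126, 127), (16, 147, 146)]
218 [(18, 144, 227), (17, 131, 201), (9, 142, 108), (10, 191, 127), (11, 183, 128), (9, 177, 127), (10, 179, 127), (10, 169, 125), (4, 97, 97), (18, 139, 216), (16, 170, 179)]
```

```bash
python3 - <<'E'
from h import *
w=cv2.imread("pics/w8.png");m=pickle.load(open("pics/w8.pkl","rb"))
hsv=cv2.cvtColor(w,cv2.COLOR_BGR2HSV).astype(int)
for r in(137,138,139): c=[c for c in range(262,300) if hsv[r,c,1]>200]; print(r,c[0],c[-1],plane(m,((c[0]+c[-1])/2,r),.07))
for r in(152,154,156,160,164,170,180):
    c=[c for c in range(266,300) if (hsv[r,c,2]<100 and not 15<=hsv[r,c,0]<=30)]
    mid=(c[0]+c[-1])/2; print(r,c[0],c[-1],plane(m,(mid,r),.13))
print([plane(m,(282,r),.13) for r in(152,)])
for r in(170,180): print(r,w[r,262:306].tolist()[5:12], w[r,289:306,2].tolist())
E
```

```text
137 271 287 [ 0.4829 -0.1756  0.07  ]
138 271 288 [ 0.4834 -0.1767  0.07  ]
139 271 287 [ 0.4829 -0.1777  0.07  ]
152 281 287 [ 0.4878 -0.185   0.13  ]
154 278 287 [ 0.4865 -0.1867  0.13  ]
156 278 287 [ 0.4865 -0.1885  0.13  ]
160 276 289 [ 0.4865 -0.1921  0.13  ]
164 275 290 [ 0.4865 -0.1957  0.13  ]
170 273 290 [ 0.4856 -0.2011  0.13  ]
180 272 293 [ 0.4866 -0.2104  0.13  ]
[array([ 0.486, -0.185,  0.13 ])]
170 [[105, 183, 232], [101, 181, 231], [94, 166, 220], [84, 144, 189], [65, 109, 143], [58, 77, 94], [63, 64, 67]] [60, 55, 71, 99, 124, 130, 125, 128, 129, 130, 131, 134, 129, 121, 106, 88, 75]
180 [[102, 179, 229], [104, 181, 230], [96, 165, 216], [82, 128, 165], [73, 86, 101], [69, 62, 63], [67, 60, 61]] [53, 56, 54, 61, 79, 104, 121, 123, 127, 130, 131, 129, 126, 116, 104, 89, 71]
```

Plaque foot is at x≈0.4865 and the slot at 0.4835, so shift -0.3 cm and go down.

>>> {"name": "apply_moves", "arguments": {
  "deltas": [
    [0,-0.3,0,0],
    [0,0,2.5,0],
    [0,0,2.5,0],
    [0,0,0.6,0],
    [0,0,0,0],
    [0,0,0.6,0],
    [0,0,0.6,0],
    [0,0,0.6,0],
    [0,0,0.6,0],
    [0,0,0,0],
    [0,0,0,0]
  ]
}}

```text
clock: 10.25
ee_pos: [0.482, -0.2258, 0.2062]
eef_rot: [[-0.005, 1.0, -0.0], [1.0, 0.005, 0.0], [0.0, -0.0, -1.0]]
force: [0.0, 0.7, -4.1]
gripper_width: 0.111
grip_force: 59.9
```

>>> {"name": "apply_moves", "arguments": {
  "deltas": [
    [0,0,0.7,0],
    [0,0,0.7,0],
    [0,0,0.7,0],
    [0,0,0.7,0],
    [0,0,0.7,0],
    [0,0,0.2,0],
    [0,0,0.1,0],
    [0,0,0.1,0],
    [0,0,0,0],
    [0,0,0,0]
  ]
}}

```text
clock: 11.25
ee_pos: [0.4822, -0.2259, 0.1676]
eef_rot: [[-0.005, 1.0, 0.001], [1.0, 0.005, -0.0], [-0.0, 0.001, -1.0]]
force: [-0.5, -0.1, -4.5]
gripper_width: 0.11
grip_force: 59.9
```

>>> {"name": "apply_moves", "arguments": {
  "deltas": [
    [0,0,0.1,0],
    [0,0,0.1,0],
    [0,0,0,0],
    [0,0,0,0]
  ]
}}

```text
clock: 11.65
ee_pos: [0.4826, -0.2259, 0.1665]
eef_rot: [[-0.005, 1.0, 0.001], [1.0, 0.005, -0.0], [-0.0, 0.001, -1.0]]
force: [-0.7, 1.5, 6.1]
gripper_width: 0.11
grip_force: 61.3
```

The floor is touched (force +6 N, height as expected). Release and rise.

>>> {"name": "apply_moves", "arguments": {
  "claw": 3.0,
  "deltas": [
    [0,0,0,0],
    [0,0,0,0],
    [0,0,0,0],
    [0,0,0,0],
    [0,0,0,0],
    [0,0,-1,0],
    [0,0,-2,0],
    [0,0,-4,0],
    [0,0,-4,0],
    [0,0,-3,0],
    [0,0,0,0],
    [0,0,0,0]
  ]
}}

```text
clock: 12.85
ee_pos: [0.4821, -0.2259, 0.3063]
eef_rot: [[-0.005, 1.0, 0.002], [1.0, 0.005, -0.0], [-0.0, 0.002, -1.0]]
force: [0.2, -0.2, -0.4]
gripper_width: 0.354
grip_force: 0.0
```

```bash
python3 - <<'E'
from h import *
m,w=shot("w9"); s=arm.state(); print(s["clock"],s["ee_pos"],s["force"])
sd=viewer.snapshot("side"); ms=viewer.camera_model("side"); sc=viewer.snapshot("scene"); mc=viewer.camera_model("scene")
# predicted top corners if seated
for y in(-.273,-.183):
    for n,mm in(("wrist",m),("side",ms),("scene",mc)): print(n,y,proj(mm,(.484,y,.18)))
for n,i,r in(("wrist",w[:,:,::-1],None),("side",sd,None),("scene",sc,None)):
    h=cv2.cvtColor(np.ascontiguousarray(i),cv2.COLOR_RGB2HSV); M=cv2.inRange(h,(97,70,35),(125,255,255))
    k,l,st,c=cv2.connectedComponentsWithStats(M)
    print(n,[(st[j].tolist(),c[j].round(0).tolist()) for j in range(1,k) if 60<st[j,4]<3000])
h=cv2.cvtColor(w,cv2.COLOR_BGR2HSV)
O=cv2.inRange(h,(2,120,90),(12,255,255));k,l,st,c=cv2.connectedComponentsWithStats(O);print([(st[j].tolist()) for j in range(1,k) if st[j,4]>80])
# marker in side & scene: red mask
for n,i in(("side",sd),("scene",sc)):
    h=cv2.cvtColor(i,cv2.COLOR_RGB2HSV); M=cv2.inRange(h,(0,190,80),(4,255,255))|cv2.inRange(h,(172,190,80),(180,255,255))
    k,l,st,c=cv2.connectedComponentsWithStats(M,connectivity=8)
    for j in range(1,k):
        if st[j,4]>15:
            p=np.argwhere(l==j)[:,::-1]; a=cv2.fitLine(p.astype(np.float32),2,0,.01,.01).ravel(); t=(p-a[2:])@a[:2]
            print(n,st[j].tolist(),(a[2:]+a[:2]*t.min()).round(1),(a[2:]+a[:2]*t.max()).round(1))
E
```

```text
12.9 [ 0.4815 -0.2256  0.305 ] [-0.2616  0.1653 -1.041 ]
wrist -0.273 [282.7976 257.5995]
side -0.273 [303.1414 117.5436]
scene -0.273 [168.4507 220.018 ]
wrist -0.183 [283.4581 154.0911]
side -0.183 [298.2746 135.0846]
scene -0.183 [197.7271 210.4568]
wrist []
side [([176, 269, 54, 12, 321], [203.0, 275.0]), ([67, 357, 25, 18, 220], [80.0, 365.0])]
scene [([125, 136, 29, 10, 100], [138.0, 141.0]), ([171, 213, 30, 27, 511], [186.0, 226.0]), ([472, 224, 27, 24, 334], [484.0, 236.0]), ([278, 234, 104, 54, 1333], [328.0, 262.0]), ([376, 286, 22, 45, 135], [387.0, 307.0])]
[[312, 149, 11, 84, 621], [346, 150, 14, 84, 626], [277, 155, 11, 103, 1019], [278, 277, 32, 16, 147], [271, 303, 57, 51, 1910]]
side [135, 374, 13, 15, 99] [137.8 388.3] [144. 374.]
scene [349, 168, 4, 8, 20] [349.2 167.9] [352. 175.]
scene [440, 201, 21, 22, 273] [441.5 203.9] [458. 217.]
scene [327, 298, 11, 51, 111] [327.3 348.1] [336.7 297.9]
```

The plaque is seated: its top strip fits the z=0.18 prediction within a pixel and it stands alone. Now measure the marker arm on its known vertical plane from both fixed views.

```bash
cat >> h.py <<'E'
ya=np.radians(7.65); U=np.array([np.cos(ya),np.sin(ya),0]); V=np.array([-np.sin(ya),np.cos(ya),0])
E0=np.array([.5537,.167,0.]); H=E0+.225*U+np.array([0,0,.085])
def onplane(m,p,yb):  # returns (dist to front, height) rel. hinge on vertical plane at box y=yb
    o,d=ray(m,p); n=V; t=(n@(H+yb*V-o))/(n@d); x=o+d*t-H; return -x@U, x[2]
def redline(i,x0,y0,x1,y1):
    h=cv2.cvtColor(np.ascontiguousarray(i),cv2.COLOR_RGB2HSV)
    M=(cv2.inRange(h,(0,150,50),(5,255,255))|cv2.inRange(h,(170,150,50),(180,255,255)))
    z=np.zeros_like(M); z[y0:y1,x0:x1]=M[y0:y1,x0:x1]
    p=np.argwhere(z)[:,::-1]; a=cv2.fitLine(p.astype(np.float32),cv2.DIST_HUBER,0,.01,.01).ravel(); t=(p-a[2:])@a[:2]
    return a,t.min(),t.max(),len(p)
def marker():
    for n,b in(("side",(168,240,250,278)),("scene",(342,160,392,235))):
        i=viewer.snapshot(n); m=viewer.camera_model(n); a,t0,t1,k=redline(i,*b)
        P=[a[2:]+a[:2]*t for t in np.linspace(t0,t1,4)]; Q=np.array([onplane(m,p,.155) for p in P])
        print(n,k,P[0].round(1),P[-1].round(1),Q.round(4).tolist(),"slope",np.arctan2(*(Q[-1]-Q[0])[::-1]) if Q[-1,0]>Q[0,0] else np.arctan2(*(Q[0]-Q[-1])[::-1]), "tip", np.arctan2(*max(Q.tolist())[::-1]))
E
python3 -c "
from h import *
marker(); print(H)"
```

```text
side 74 [171.1 270.5] [241.6 249.7] [[0.0075, -0.0045], [0.0795, 0.039], [0.1482, 0.0806], [0.2137, 0.1202]] slope 0.5440668914233109 tip 0.5124752407285166
scene 64 [347.8 167.7] [380.9 219. ] [[0.2122, 0.1238], [0.1533, 0.0894], [0.0954, 0.0557], [0.0386, 0.0226]] slope 0.5273143894455705 tip 0.5279807290112845
[0.7767 0.197  0.085 ]
```

Marker is about 0.53 rad; I'll compare lid and arm in the same views at the end. Going to the bar.

>>> {"name": "apply_moves", "arguments": {
  "claw": 6.0,
  "deltas": [
    [2.5,0.3,0,0],
    [4.5,0.6,0,0],
    [4.5,0.6,0,0],
    [4.5,0.6,0,0],
    [4.5,0.6,0,0],
    [4.5,0.6,0,0],
    [4.5,0.6,0,0],
    [4.0,0.6,0,0],
    [2.5,0.4,0,-3.7],
    [1.5,0.2,0,-3.6],
    [0,0,2,0],
    [0,0,2,0],
    [0,0,0,0],
    [0,0,0,0]
  ]
}}

```text
clock: 14.5
ee_pos: [0.5302, 0.1488, 0.2652]
eef_rot: [[-0.132, 0.991, -0.001], [0.991, 0.132, -0.001], [-0.0, -0.001, -1.0]]
force: [0.4, 0.1, 1.2]
gripper_width: 0.703
grip_force: 0.0
```

```bash
python3 - <<'E'
from h import *
m,w=shot("w10"); s=arm.state(); print(s["clock"],s["ee_pos"],s["eef_rot"][:2,:2].tolist(),s["gripper_width"])
for y in(-.06,0,.06):
    X=E0-.02*U+y*V; X[2]=.11; print("pred bar",y,X,proj(m,X))
X=E0.copy();X[2]=.09;print("lid edge",proj(m,X+.1*V),proj(m,X))
g=w.max(2)
for r in range(120,250,10): print(r,g[r,225:330:3].tolist())
E
```

```text
14.55 [0.5306 0.1491 0.2659] [[-0.13221508659010756, 0.9912207760723822], [0.9912210472432433, 0.13221510951985643]] 0.6996813850558381
pred bar -0.06 [0.5419 0.1049 0.11  ] [287.2938 242.3159]
pred bar 0 [0.5339 0.1643 0.11  ] [287.5552 181.1926]
pred bar 0.06 [0.5259 0.2238 0.11  ] [287.8502 112.1871]
lid edge [310.3608  64.9521] [307.7747 177.0091]
120 [175, 176, 175, 181, 179, 171, 178, 175, 177, 171, 167, 169, 173, 170, 164, 157, 144, 74, 89, 84, 72, 113, 151, 148, 97, 94, 167, 213, 213, 203, 210, 211, 213, 209, 208]
130 [171, 172, 177, 179, 173, 175, 175, 177, 175, 173, 167, 166, 168, 165, 162, 154, 146, 73, 86, 83, 73, 110, 147, 125, 89, 92, 168, 212, 214, 195, 193, 200, 173, 141, 117]
140 [169, 171, 178, 177, 171, 174, 173, 176, 170, 158, 144, 125, 102, 94, 91, 88, 93, 70, 83, 83, 67, 69, 86, 88, 89, 89, 114, 132, 132, 122, 119, 117, 119, 119, 118]
150 [96, 96, 102, 100, 95, 101, 99, 103, 97, 96, 95, 94, 91, 92, 88, 91, 88, 52, 54, 51, 57, 62, 86, 84, 86, 87, 114, 132, 132, 122, 117, 121, 116, 118, 118]
160 [91, 95, 100, 94, 96, 99, 98, 99, 96, 91, 92, 92, 91, 87, 92, 91, 91,
[... 697 characters left out ...]
, 119]
210 [104, 104, 126, 150, 172, 181, 168, 167, 162, 166, 167, 164, 164, 155, 155, 156, 155, 88, 54, 55, 52, 95, 166, 165, 127, 138, 126, 131, 132, 115, 116, 117, 117, 116, 117]
220 [172, 169, 168, 175, 177, 175, 168, 160, 162, 165, 165, 161, 159, 149, 169, 163, 155, 100, 54, 56, 58, 96, 166, 164, 161, 156, 203, 210, 214, 206, 204, 207, 206, 203, 205]
230 [169, 164, 171, 169, 174, 170, 167, 160, 160, 163, 160, 162, 157, 166, 169, 159, 155, 112, 53, 59, 55, 97, 165, 162, 163, 159, 205, 215, 206, 204, 203, 204, 205, 207, 205]
240 [165, 165, 168, 167, 177, 169, 165, 156, 157, 155, 157, 161, 162, 172, 162, 154, 156, 123, 78, 85, 76, 63, 65, 68, 74, 74, 77, 76, 75, 79, 82, 116, 196, 204, 206]
```

The bar runs along columns 276 to 287, centred at 281.7, which is directly under the jaws (bar centre ≈ (0.529, 0.164)). Descend and grip.

>>> {"name": "apply_moves", "arguments": {
  "claw": 4.0,
  "deltas": [
    [1.4,0,2,0],
    [0,0,4,0],
    [0,0,4,0],
    [0,0,2.5,0],
    [0,0,1.5,0],
    [0,0,0.6,0],
    [0,0,0,0],
    [0,0,0,0]
  ]
}}

```text
clock: 15.35
ee_pos: [0.5293, 0.1637, 0.1206]
eef_rot: [[-0.132, 0.991, 0.002], [0.991, 0.132, 0.001], [0.001, 0.003, -1.0]]
force: [0.7, -0.1, 0.5]
gripper_width: 0.468
grip_force: 0.0
```

>>> {"name": "apply_moves", "arguments": {
  "claw": 0,
  "deltas": [
    [0,0,0,0],
    [0,0,0,0],
    [0,0,0,0],
    [0,0,0,0],
    [0,0,0,0],
    [0,0,0,0],
    [0,0,0,0]
  ]
}}

```text
clock: 16.05
ee_pos: [0.5277, 0.1635, 0.12]
eef_rot: [[-0.133, 0.991, -0.001], [0.991, 0.133, -0.0], [-0.0, -0.001, -1.0]]
force: [-4.6, -0.7, 6.2]
gripper_width: 0.113
grip_force: 58.6
```

Width reads 9.6 mm on a 12 mm bar with an upward push, so the grip is a little high. Reopen slightly, lower 4 mm, and close again.

>>> {"name": "apply_moves", "arguments": {
  "claw": 2.2,
  "deltas": [
    [0,0,0,0],
    [0,0,0,0],
    [0,0.1,0,0],
    [0,0,0.2,0],
    [0,0,0.2,0],
    [0,0,0,0]
  ]
}}

```text
clock: 16.65
ee_pos: [0.529, 0.1635, 0.1148]
eef_rot: [[-0.132, 0.991, -0.001], [0.991, 0.132, -0.0], [-0.0, -0.001, -1.0]]
force: [-0.8, 0.2, 0.8]
gripper_width: 0.256
grip_force: 0.0
```

>>> {"name": "apply_moves", "arguments": {
  "claw": 0,
  "deltas": [
    [0,0,0,0],
    [0,0,0,0],
    [0,0,0,0],
    [0,0,0,0],
    [0,0,0,0]
  ]
}}

```text
clock: 17.15
ee_pos: [0.5278, 0.1633, 0.115]
eef_rot: [[-0.133, 0.991, -0.003], [0.991, 0.133, -0.001], [-0.001, -0.003, -1.0]]
force: [-5.2, -0.9, 2.3]
gripper_width: 0.118
grip_force: 58.4
```

```bash
python3 -c "
import numpy as np
t=np.linspace(0,.53,16)+.1017
print(np.c_[100*np.diff(-.2463*np.cos(t)),-100*np.diff(.2463*np.sin(t))].round(2).tolist())"
```

```text
[[0.1, -0.86], [0.13, -0.86], [0.16, -0.85], [0.19, -0.85], [0.22, -0.84], [0.25, -0.83], [0.28, -0.82], [0.31, -0.81], [0.34, -0.8], [0.37, -0.79], [0.4, -0.77], [0.42, -0.76], [0.45, -0.74], [0.48, -0.73], [0.5, -0.71]]
```

>>> {"name": "apply_moves", "arguments": {
  "deltas": [
    [0,0.0,-0.86,0],
    [0,0.13,-0.86,0],
    [0,0.16,-0.85,0],
    [0,0.19,-0.85,0],
    [0,0.22,-0.84,0],
    [0,0.25,-0.83,0],
    [0,0.28,-0.82,0],
    [0,0.31,-0.81,0],
    [0,0.34,-0.8,0],
    [0,0.37,-0.79,0],
    [0,0,0,0],
    [0,0,0,0]
  ]
}}

```text
clock: 18.35
ee_pos: [0.5505, 0.1665, 0.199]
eef_rot: [[-0.132, 0.991, -0.002], [0.991, 0.132, -0.0], [-0.0, -0.002, -1.0]]
force: [-6.5, -0.9, -4.0]
gripper_width: 0.117
grip_force: 58.5
```

>>> {"name": "apply_moves", "arguments": {
  "deltas": [
    [0,0.3,-0.77,0],
    [0,0.42,-0.76,0],
    [0,0.45,-0.74,0],
    [0,0.48,-0.73,0],
    [0,0.4,-0.6,0],
    [0,0,0,0],
    [0,0,0,0],
    [0,0,0,0]
  ]
}}

```text
clock: 19.15
ee_pos: [0.5712, 0.1695, 0.2355]
eef_rot: [[-0.133, 0.991, -0.002], [0.991, 0.133, 0.0], [0.0, -0.002, -1.0]]
force: [-8.2, 0.5, -2.5]
gripper_width: 0.115
grip_force: 58.5
```

```bash
sed -i 's/^E0=.*/E0=np.array([.5537,.167,0.])-.005*U/' h.py; python3 - <<'E'
from h import *
s=arm.state(); X=s["ee_pos"]-np.array([0,0,.006]); 
d=X-H; fr,h=-d@U,d[2]; print(X,fr,h,np.hypot(fr,h),"lid from bar (z off ~+-2mm)",np.arctan2(h,fr)-.1017, "by z",np.arcsin((h)/.2463)-.1017)
marker()
for n,b in(("side",(150,120,300,290)),("scene",(230,100,400,260))):
    i=viewer.snapshot(n); m=viewer.camera_model(n); cv2.imwrite(f"pics/{n}9.png",i[:,:,::-1])
    hsv=cv2.cvtColor(i,cv2.COLOR_RGB2HSV); Y=cv2.inRange(hsv,(22,170,100),(35,255,255)); z=np.zeros_like(Y); z[b[1]:b[3],b[0]:b[2]]=Y[b[1]:b[3],b[0]:b[2]]
    p=np.argwhere(z)[:,::-1]; a=cv2.fitLine(p.astype(np.float32),cv2.DIST_HUBER,0,.01,.01).ravel(); t=(p-a[2:])@a[:2]
    for e in(t.min(),t.max()):
        q=a[2:]+a[:2]*e; print(n,len(p),q.round(1),[ (yb,np.round(onplane(m,q,yb),4).tolist()) for yb in(-.136,.136)])
    for th in(.5,.53,.56):
        print(n,th,[proj(m,H+yb*V-.225*np.cos(th)*U+np.array([0,0,.225*np.sin(th)])).round(1).tolist() for yb in(-.136,.136,.155)])
E
```

```text
Traceback (most recent call last):
NameError: name 'H' is not defined
```

```bash
sed -i 's/^E0=.*/E0=np.array([.5537,.167,0.])-.005*U; H=E0+.225*U+np.array([0,0,.085])/' h.py; cat > lid.py <<'E'
from h import *
s=arm.state(); X=s["ee_pos"]-np.array([0,0,.006]); print(s["force"])
d=X-H; fr,h=-d@U,d[2]; print(X,fr,h,np.hypot(fr,h),"lid from bar",np.arctan2(h,fr)-.1017,"by z",np.arcsin(h/.2463)-.1017)
marker()
for n,b in(("side",(150,120,300,290)),("scene",(230,100,400,260))):
    i=viewer.snapshot(n); m=viewer.camera_model(n); cv2.imwrite(f"pics/{n}9.png",i[:,:,::-1])
    hsv=cv2.cvtColor(i,cv2.COLOR_RGB2HSV); Y=cv2.inRange(hsv,(22,170,100),(35,255,255)); z=np.zeros_like(Y); z[b[1]:b[3],b[0]:b[2]]=Y[b[1]:b[3],b[0]:b[2]]
    k,l,st,c=cv2.connectedComponentsWithStats(z); print(n,[st[j].tolist() for j in range(1,k) if st[j,4]>8])
    for th in(.5,.53,.56):
        print(n,th,[proj(m,H+yb*V-.225*np.cos(th)*U+np.array([0,0,.225*np.sin(th)])).round(1).tolist() for yb in(-.136,.136,.155)])
E
python3 lid.py
```

```text
[-8.1674  0.4641 -2.5071]
[0.5712 0.1695 0.2295] 0.20234529827200565 0.1444690565288505 0.2486260807460133 lid from bar 0.5183423121247823 by z 0.5251015012283865
side 215 [171.1 270.4] [243.5 249.3] [[0.0025, -0.004], [0.0763, 0.0403], [0.1467, 0.0825], [0.2138, 0.1228]] slope 0.5403161516974797 tip 0.5212758738959321
scene 63 [347.9 167.7] [381.4 219.7] [[0.2071, 0.1239], [0.1474, 0.0891], [0.0888, 0.0549], [0.0313, 0.0213]] slope 0.5285833661997774 tip 0.5393596940742659
side [[295, 162, 5, 13, 57], [237, 225, 6, 22, 54]]
side 0.5 [[249.4, 174.0], [238.5, 246.5], [237.6, 252.2]]
side 0.53 [[248.3, 172.5], [237.2, 245.1], [236.3, 250.8]]
side 0.56 [[247.1, 171.1], [235.8, 243.7], [234.9, 249.4]]
scene [[303, 183, 27, 13, 32], [280, 197, 20, 12, 37]]
scene 0.5 [[278.8, 206.4], [345.1, 175.0], [349.3, 173.0]]
scene 0.53 [[279.5, 205.5], [346.0, 174.1], [350.2, 172.1]]
scene 0.56 [[280.2, 204.7], [346.9, 173.2], [351.1, 171.2]]
```

```bash
python3 - <<'E'
from h import *
ms=[viewer.camera_model(n) for n in("side","scene")]
for p in [((243.5,249.3),(347.9,167.7))]:
    x,r=tri(ms,p); d=x-H; print(x,r,"yb",d@V,"front",-d@U,"h",d[2],np.hypot(d@U,d[2]),np.arctan2(d[2],-d@U))
for n,b in(("side",(225,215,262,262)),("scene",(268,170,362,215))):
    i=cv2.imread(f"pics/{n}9.png"); hsv=cv2.cvtColor(i,cv2.COLOR_BGR2HSV); Y=cv2.inRange(hsv,(20,130,90),(38,255,255))
    print(n)
    if n=="side":
        for r in range(b[1],b[3]): c=np.nonzero(Y[r,b[0]:b[2]])[0]; print(r,(c+b[0]).tolist()) if len(c) else 0
    else:
        for q in range(b[0],b[2],4): c=np.nonzero(Y[b[1]:b[3],q])[0]; print(q,(c+b[1]).tolist()) if len(c) else 0
    m=viewer.camera_model(n)
    for th in(.47,.53,.59):
        w=lambda yb,f,z:proj(m,H+yb*V-(f*np.cos(th)-z*np.sin(th))*U+np.array([0,0,f*np.sin(th)+z*np.cos(th)])).round(1).tolist()
        print(th,"top edge",[w(yb,.225,.005) for yb in(-.136,-.05,.05,.136)],"bot",[w(yb,.225,-.005) for yb in(-.136,.136)])
E
```

```text
[0.5412 0.3231 0.2072] [0.0026847608290250097, 0.002684760829025108] yb 0.15636985276102708 front 0.21157748002527235 h 0.12223974057563973 0.24435135405772612 0.5239015391303562
side
215 [241, 242]
216 [241]
217 [241]
218 [241]
224 [241, 242]
225 [239, 240, 241, 242]
226 [239, 240, 241, 242]
227 [239, 240, 241, 242]
228 [239, 240, 241, 242]
229 [239, 240, 241, 242]
230 [239, 240, 241, 242]
231 [239, 240, 241, 242]
232 [239, 240, 241, 242]
233 [238, 239, 240, 241]
234 [238, 239, 240, 241]
235 [238, 239, 240, 241]
236 [238, 239, 240, 241]
237 [238, 239, 240, 241]
238 [238, 239, 240, 241]
239 [238, 239, 240]
240 [237, 238, 239, 240]
241 [237, 238, 239, 240, 241]
242 [237, 238, 239, 240, 241]
243 [237, 238, 239, 240, 241]
244 [237, 238, 239, 240]
245 [237, 238, 239, 240, 241]
246 [237, 238, 239, 240]
0.47 top edge [[249.7, 174.3], [246.5, 195.5], [242.5, 222.1], [238.8, 246.8]] bot [[251.3, 176.5], [240.6, 248.9]]
0.53 top edge [[247.4, 171.5], [244.1, 192.7], [240.0, 219.3], [236.1, 244.0]] bot [[249.1, 173.6], [238.1, 246.1]]
0.59 top edge [[244.8, 168.7], [241.4, 189.9], [237.2, 216.5], [233.2, 241.3]] bot [[246.8, 170.8], [235.4, 243.3]]
scene
280 [205, 206, 207, 208]
284 [203, 204, 205]
288 [201, 202, 203]
292 [199, 200, 201]
296 [198, 199]
304 [194, 195]
308 [192, 193, 194]
312 [190, 191, 192]
316 [188, 189, 190]
320 [187, 188]
324 [185, 186]
328 [183, 184]
336 [180]
340 [178]
344 [176]
0.47 top edge [[278.6, 206.6], [301.0, 196.0], [325.3, 184.5], [344.8, 175.2]] bot [[277.7, 208.0], [343.6, 176.7]]
0.53 top edge [[280.0, 204.9], [302.5, 194.3], [327.0, 182.7], [346.7, 173.4]] bot [[279.0, 206.2], [345.3, 174.7]]
0.59 top edge [[281.5, 203.4], [304.2, 192.7], [328.8, 181.1], [348.7, 171.7]] bot [[280.4, 204.5], [347.2, 173.0]]
```

```bash
python3 - <<'E'
from h import *
for n in("side","scene"):
    m=viewer.camera_model(n)
    for f,th in(("0",0.),("9",.50),("9",.53),("9",.56)):
        Y=cv2.inRange(cv2.cvtColor(cv2.imread(f"pics/{n}{f}.png"),cv2.COLOR_BGR2HSV),(20,130,90),(38,255,255))
        w=lambda yb,z:proj(m,H+yb*V-(.225*np.cos(th)-z*np.sin(th))*U+np.array([0,0,.225*np.sin(th)+z*np.cos(th)]))
        D=[]
        for yb in np.linspace(-.13,.13,53):
            q=w(yb,.005); 
            if n=="scene":
                c=int(round(q[0])); r=np.arange(int(q[1])-8,int(q[1])+9); k=r[Y[r,c]>0]; ref=q[1]+ (c-q[0])*(w(.13,.005)-w(-.13,.005))[1]/(w(.13,.005)-w(-.13,.005))[0]
            else:
                c=int(round(q[1])); r=np.arange(int(q[0])-8,int(q[0])+9); k=r[Y[c,r]>0]; ref=q[0]+(c-q[1])*(w(.13,.005)-w(-.13,.005))[0]/(w(.13,.005)-w(-.13,.005))[1]
            if 1<=len(k)<=8: D.append(k.mean()-ref)
        ends=np.nonzero(Y[215:262,225:262])[0].max()+215 if n=="side" and f=="9" else None
        print(n,f,th,"median offset px",np.median(D),len(D),ends, "corner",w(.136,.005).round(1),w(.136,-.005).round(1))
Y=cv2.inRange(cv2.cvtColor(cv2.imread("pics/side0.png"),cv2.COLOR_BGR2HSV),(20,130,90),(38,255,255)); print(np.nonzero(Y[190:285,240:270])[0].min()+190,np.nonzero(Y[190:285,240:270])[0].max()+190)
E
```

```text
side 0 0.0 median offset px 0.14074211944358694 49 None corner [249.6 268.7] [249.6 270.7]
side 9 0.5 median offset px 0.0866909067170809 23 246 corner [237.5 245.4] [239.4 247.5]
side 9 0.53 median offset px 1.5976102861435066 22 246 corner [236.1 244. ] [238.1 246.1]
side 9 0.56 median offset px 3.1650860336774542 21 246 corner [234.7 242.7] [236.8 244.7]
scene 0 0.0 median offset px 0.478431950816784 40 None corner [336.2 194.5] [335.9 196.7]
scene 9 0.5 median offset px 0.7473131561382047 49 None corner [345.7 174.3] [344.4 175.7]
scene 9 0.53 median offset px 1.2109915993293328 49 None corner [346.7 173.4] [345.3 174.7]
scene 9 0.56 median offset px 1.660060111703217 50 None corner [347.7 172.5] [346.2 173.8]
198 271
```

```bash
python3 - <<'E'
from h import *
i=cv2.imread("pics/side9.png"); m=viewer.camera_model("side")
for th in(.50,.53,.56):
    w=lambda f,z,yb:proj(m,H+yb*V-(f*np.cos(th)-z*np.sin(th))*U+np.array([0,0,f*np.sin(th)+z*np.cos(th)]))
    print(th,[(f,w(f,.005,.136).round(1).tolist(),w(f,-.005,.136).round(1).tolist(),w(f,0,.155).round(1).tolist()) for f in(.05,.1,.15,.2)])
for c in range(185,236,10): print(c,[(r,i[r,c].tolist()) for r in range(240,276)][:: 1] if c in(195,215) else "")
E
```

```text
0.5 [(0.05, [184.6, 259.3], [186.6, 261.3], [184.4, 265.9]), (0.1, [199.2, 255.5], [201.2, 257.4], [199.1, 262.1]), (0.15, [214.2, 251.6], [216.2, 253.5], [214.2, 258.2]), (0.2, [229.6, 247.5], [231.6, 249.5], [229.7, 254.2])]
0.53 [(0.05, [184.3, 259.1], [186.4, 261.0], [184.1, 265.6]), (0.1, [198.6, 254.9], [200.7, 256.9], [198.5, 261.5]), (0.15, [213.3, 250.7], [215.3, 252.6], [213.3, 257.3]), (0.2, [228.4, 246.3], [230.4, 248.3], [228.5, 253.0])]
0.56 [(0.05, [183.9, 258.8], [186.1, 260.7], [183.7, 265.3]), (0.1, [197.9, 254.4], [200.1, 256.3], [197.8, 260.9]), (0.15, [212.3, 249.8], [214.4, 251.7], [212.3, 256.4]), (0.2, [227.1, 245.1], [229.2, 247.1], [227.2, 251.8])]
185 
195 [(240, [148, 160, 171]), (241, [148, 159, 171]), (242, [146, 158, 169]), (243, [137, 149, 158]), (244, [126, 138, 145]), (245, [122, 133, 140]), (246, [130, 142, 151]), (247, [141, 153, 163]), (248, [148, 160, 172]), (249, [151, 163, 174]), (250, [150, 163, 173]), (251, [149, 163, 172]), (252, [151, 161, 174]), (253, [152, 163, 174]), (254, [150, 162, 172]), (255, [152, 163, 174]), (256, [148, 160, 172]),
[... 524 characters left out ...]
 162, 173]), (245, [150, 162, 172]), (246, [152, 164, 175]), (247, [149, 161, 173]), (248, [150, 161, 172]), (249, [151, 162, 173]), (250, [147, 159, 172]), (251, [145, 157, 168]), (252, [123, 132, 143]), (253, [97, 106, 116]), (254, [64, 73, 90]), (255, [44, 53, 80]), (256, [35, 44, 96]), (257, [29, 36, 123]), (258, [29, 32, 112]), (259, [42, 37, 80]), (260, [53, 43, 56]), (261, [59, 45, 43]), (262, [60, 46, 39]), (263, [60, 45, 38]), (264, [60, 45, 37]), (265, [60, 44, 37]), (266, [62, 45, 38]), (267, [63, 47, 40]), (268, [60, 44, 36]), (269, [60, 45, 39]), (270, [59, 44, 38]), (271, [60, 44, 39]), (272, [59, 46, 39]), (273, [58, 41, 35]), (274, [62, 45, 41]), (275, [60, 46, 38])]
225 
235
```

Lid edge and marker line are both sharp in the side view; I'll compare their angles directly.

```bash
cat > cmp.py <<'E'
from h import *
i=viewer.snapshot("side")[:,:,::-1].astype(float); m=viewer.camera_model("side")
L=[];M=[]
for c in range(184,232):
    r0=int(258-(c-195)*.28)-9; g=i[r0:r0+20,c,1]; 
    red=i[r0:r0+20,c,2]-i[r0:r0+20,c,1]; k=red.argmax(); s=slice(max(k-2,0),k+3); rr=np.arange(20)[s]; wt=np.clip(red[s]-25,0,None); M.append((c,r0+(rr*wt).sum()/wt.sum()))
    row=[]
    for lev in(125,75):
        a=np.nonzero((g[:-1]>=lev)&(g[1:]<lev))[0]; row.append(r0+a[0]+(g[a[0]]-lev)/(g[a[0]]-g[a[0]+1]) if len(a) else np.nan)
    L.append((c,*row))
L=np.array(L);M=np.array(M)
def fit(c,y,yb):
    ok=np.isfinite(y); p=np.polyfit(c[ok],y[ok],1); res=y-np.polyval(p,c); ok&=abs(res)<.6; p=np.polyfit(c[ok],y[ok],1)
    Q=np.array([onplane(m,(x,np.polyval(p,x)),yb) for x in(186,208,230)]); d=Q[2]-Q[0]
    th=np.arctan2(d[1],d[0]); return round(th,4),round(float(-Q[1,0]*np.sin(th)+Q[1,1]*np.cos(th)),4),np.std(res[ok]).round(2),ok.sum()
print("marker slope,offset",fit(M[:,0],M[:,1],.155)); print("lid top edge",fit(L[:,0],L[:,1],.136)); print("lid lower edge",fit(L[:,0],L[:,2],.136))
E
python3 cmp.py; python3 -c "
from station import arm; print(arm.state()['clock'],arm.state()['force'])"
```

```text
marker slope,offset (np.float64(0.5452), -0.0048, np.float64(0.15), np.int64(48))
lid top edge (np.float64(0.5232), -0.0024, np.float64(0.11), np.int64(46))
lid lower edge (np.float64(0.5164), -0.0083, np.float64(0.25), np.int64(45))
19.4 [-7.26219453  0.11028616 -3.62984579]
```

Slopes: marker 0.545, lid 0.523, so the lid needs about 0.018 rad more. That is 0.36 cm up and 0.26 cm toward the hinge.

>>> {"name": "apply_moves", "arguments": {
  "deltas": [
    [0,0.13,-0.18,0],
    [0,0.13,-0.18,0],
    [0,0,0,0],
    [0,0,0,0],
    [0,0,0,0]
  ]
}}

```text
clock: 19.9
ee_pos: [0.5736, 0.1698, 0.2389]
eef_rot: [[-0.132, 0.991, -0.002], [0.991, 0.132, 0.0], [0.0, -0.002, -1.0]]
force: [-8.0, -0.0, -3.8]
gripper_width: 0.118
grip_force: 58.5
```

```bash
python3 cmp.py; python3 lid.py | head -4
```

```text
marker slope,offset (np.float64(0.546), -0.0049, np.float64(0.15), np.int64(48))
lid top edge (np.float64(0.5386), -0.0022, np.float64(0.19), np.int64(46))
lid lower edge (np.float64(0.5303), -0.0081, np.float64(0.25), np.int64(36))
[-7.6879  0.4479 -1.8622]
[0.5736 0.1698 0.2329] 0.19992997375167232 0.14788594988777126 0.24868101772864123 lid from bar 0.5351691734512476 by z 0.5423389247964829
side 218 [171.1 270.4] [242.8 249.4] [[0.0025, -0.004], [0.0756, 0.04], [0.1454, 0.0819], [0.212, 0.122]] slope 0.5415301541870485 tip 0.5221809750870825
scene 66 [347.8 167.8] [381.4 219.8] [[0.2073, 0.1236], [0.1476, 0.0888], [0.0889, 0.0547], [0.0313, 0.0211]] slope 0.5272489961465389 tip 0.5376662903326734
```

Lid 0.539 and marker about 0.54, measured in the same view and held steadily. Handing in.

```bash
python3 -c "
from station import arm; print(arm.finish_job())"
```

```text
the job is handed in; nothing more can be done
None
```

The blue plaque stands released in the yellow-clip slot, fully down, and I handed the job in at about 20 s with the gripper still holding the lid bar at about 0.54 rad, within about 0.01 rad of the marker arm by the side view.

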